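# Unbolt and open the fixed leaf of the dust-filter cabinet

## Task

The filter in the small white bench cabinet can only be taken out with both door leaves open. One leaf already stands open; the other is held shut by its flush bolt. Slide that bolt's thumb tab fully down, then swing this second leaf wide open, about square to the cabinet front, leaving the bolt withdrawn, the first leaf open, and the plaster cast and the jar by the doors where they stand.

Things in the scene. Friction and masses are not known exactly. Their poses are not given: they have to be found in the camera images.
- cabinet: White steel cabinet fixed to the bench, 384 wide, 160 deep, 200 mm high. Origin: on the bench under the centre of the front plane; x points straight out of the front, roughly away from the robot (which reaches over the flat top), y along the front, z up. A steel keeper juts 6 mm from the front at the top edge above the bolt; a 56 mm port stands 22 mm above the top at x -115, y +100 mm.
- passive_leaf (a joint): Hinge angle (rad) of the bolted leaf, on the cabinet's -y half: 0 shut, 1.85 stop; opening swings it out of the front, clockwise from above. White panel 178 wide, 174 high, 16 mm thick, face in the front plane when shut, top edge 188 mm above the bench. Vertical hinge line at cabinet x 0, y -180 mm. Friction 0.12 N m; stays where left. Cannot open while the bolt is up.
- passive_leaf_hinge (a point): Point on the vertical hinge line of the bolted leaf, 162 mm above the bench. Its x axis is the outward normal of the leaf's face, its y axis runs along the leaf from hinge to free edge; both turn with the leaf.
- passive_leaf_handle (a point): Grip point on the bolted leaf's handle: upright round steel bar, 10 mm thick, centre line 36 mm in front of the face and 100 mm from the hinge line, from 102 to 182 mm above the bench, joined to the leaf by a level 10 mm rod at top and bottom. The point is on the centre line, 162 mm above the bench. Axes as the leaf's: x outward normal, y from hinge to free edge.
- bolt (a joint): Slide of the flush bolt in the bolted leaf (m): 0 fully up (locked), grows downwards, 0.020 fully down (withdrawn). Its rod is 8 mm thick, stands 12 mm out of the leaf's top edge when up, and clears the keeper from about 0.012. Friction about 3 N; stays where it is left.
- bolt_tab (a point): Centre of the top of the bolt's steel thumb tab, to be pressed straight down: flat tab 22 wide (along the leaf), 8 thick, jutting 35 mm from the leaf's face, 155 mm from the hinge line (55 mm beyond the handle's bar). The point is 24 mm in front of the face, 170 mm above the bench with the bolt up. Axes as the leaf's.
- active_leaf (a joint): Hinge angle (rad) of the other leaf, on the cabinet's +y half (hinge line at cabinet x = 0, y = +180 mm), the same size with the same handle: 0 shut, 1.85 fully open; it already stands open and is to stay so.
- cast: Bystander: round plaster dental cast, 64 mm diameter, 33 mm high, on the bench in front of the open half of the cabinet. Origin under its centre.
- jar: Bystander: jar, 60 mm diameter, 70 mm high, on the bench beside the bolted leaf's hinge side. Origin under its centre.

How it is judged (in metres and radians):
On the way, in this order (a step that is already met when the one before it is completed fails the run):
1. the bolt is withdrawn (slide beyond 15 mm) while its leaf is still shut (value of joint bolt above 0.015 m and value of joint passive_leaf below 0.08 rad), for 0.2 s.
2. the bolted leaf is swung open beyond 1.2 rad (value of joint passive_leaf above 1.2 rad), for 0.1 s.
At the end, for the whole second after the job is handed in: The formerly bolted leaf stands open by more than 1.2 rad (69 degrees) and at rest, its bolt is still withdrawn by more than 15 mm of its 20 mm, and the other leaf is still open by more than 1.0 rad (value of joint passive_leaf above 1.2 rad and value of joint bolt above 0.015 m and value of joint active_leaf above 1 rad and velocity of joint passive_leaf between -0.05 and 0.05 rad/s); the robot touches nothing.
It fails at once if the plaster cast or the jar is moved by more than 40 mm or tipped over (distance of any of cast, jar from where it was at the start of the episode above 0.04 m or angle between any of cast, jar's own z axis and vertical above 0.6 rad).
It also fails if it takes over 45 s, if anything falls off the work surface, if the arm or the gripper's body presses on something with over 40 N, if the wrist force passes 120 N, or if a joint passes its speed limit or range.

## Robot

A 6-joint arm with a two-finger parallel gripper is mounted at the origin on the work surface. World frame = base frame: x ahead of the robot, y to its left, z up, the work surface at z = 0. Lengths are in mm, angles in rad, forces in N, time in s.
With the tool pointing down it reaches from about 300 to 950 mm from the base axis. Payload 3.1 kg.
Tool frame: the origin (TCP) lies midway between the tips of the shut fingers; the grasp point (between the pads) lies 19 mm behind it; y points along the fingers, x is the direction in which the jaws open and shut, and the axes are right-handed (so a half turn about y gives the same grasp; the last joint's range is limited). The gripper opens to 85 mm and grips with 20 to 120 N. Pads are 22 mm wide; open, the fingers measure 114 mm over their backs; the gripper's body (76 mm by 85 mm) begins 54 mm behind the grasp point. The pads swing forward as they close: fully open they stand 13 mm farther back than shut.
Start: joints at [1.205, 0.308, 1.634, -0, 1.2, -0.07], TCP at [182.217, 597.854, 231.272] pointing down, gripper open.
Joint ranges: [-3.06, 3.06], [-0.79, 1.96], [0.05, 2.63], [-1.19, 4.34], [0.05, 2.64], [-2.94, 2.94]. Speed limits (rad/s): [2.79, 2.79, 3.14, 3.14, 3.14, 3.14].

## Interface

Orientations are given as a unit quaternion [w, x, y, z].
In Python, from bench import monitor, capture, ticket gives the robot as it stands.
- The arm moves only by the shell command python3 -m handwheel 'ROWS'. ROWS is JSON, a list of rows, each a list of 7 numbers: the shift along the world's x, y, z in mm, then the turn, a rotation vector about the world's x, y, z in rad, then the finger opening in mm, from 0 to 85.4. In form: [[tx, ty, tz, ax, ay, az, jaw], ...]. A call has 1 to 8 rows; each row is the pose to reach, as a shift and turn from the pose measured when the call began; what a row does not reach only later rows make up. A row lasts 1/12 s, in which the tool goes at most 41.7 mm and 7.16 degrees, less where a joint would pass 70% of its speed; a pose out of reach is approached as far as the arm can. A call with a gripper value outside its range is refused whole. The fingers move at their own pace and stop on an object; the grip force is fixed at half the most. Time passes only in rows, so rows that repeat a pose let the fingers close. It gives the time, the measured TCP pose, the force and the opening at its end, in the units of the state.
- monitor.get_obs(): the state, without advancing time (a new reading comes with each control period).
- capture(name): name is "side" or "top"; returns a dict with "frame" (384x512x3 uint8, red, green, blue), "depth" (384x512 float32, mm along the optical axis (not along the pixel's ray), 0 where there is no reading), "intrinsics" (3x3 intrinsics, pixels), "R" (3x3) and "t" (3): a world point X has camera coordinates R X + t. Camera axes: x right, y down, z forward; pixel columns grow to the right and rows downward; lengths in mm; the calibration is good to about 2 mm. A picture is of the moment at which its call begins.
- ticket.close_job(): hands the job in, once; it reports no verdict.
The state is a dict: "time": time; "joint_positions": joint angles; "dq": joint speeds; "joint_efforts": joint torques, N m; "ee_pos": TCP position; "tool_rot": TCP orientation; "contact_force": force on the tool from outside, world axes, zero at the start; "torque": the same for the moment, N m; "opening": opening from 0.0 (shut) to 1.0 (fully open).
Only numpy, scipy, OpenCV 4.12 (cv2) and the standard library are available. Lean on these libraries where they do the work, as an engineer would, in place of code of your own. Each camera call takes 0.05 s, during which the arm holds its last target. There are 200 camera calls.

## Working session

There is one attempt and no reset: what is moved stays moved. The work goes in short steps, Python scripts to look and compute and a shell command to move; the robot and the scene stay as the last step left them, time stands still between calls to the robot, and variables do not carry over. Pictures are saved under pics/ and viewed, about 8 in all and at most 12, crops included, and the job is handed in when it is done.

```bash
mkdir -p pics; cat > h.py <<'E'
import numpy as np, cv2
from bench import monitor, capture, ticket
def pts(c):
    K=c["intrinsics"];d=c["depth"];v,u=np.mgrid[0:384,0:512]
    P=np.stack([(u-K[0,2])*d/K[0,0],(v-K[1,2])*d/K[1,1],d],-1)
    W=(P-c["t"])@c["R"]; W[d==0]=np.nan
    return W
def save(c,n,box=None,s=1.5):
    f=c["frame"][...,::-1]
    if box: f=f[box[1]:box[3],box[0]:box[2]]
    cv2.imwrite("pics/"+n+".png",cv2.resize(f,None,fx=s,fy=s,interpolation=cv2.INTER_CUBIC))
E
python3 - <<'E'
from h import *
o=monitor.get_obs();print({k:np.round(v,3) for k,v in o.items()})
for n in("side","top"):
    c=capture(n);save(c,n+"0",s=1.3);np.savez(n+"0.npz",**c)
    print(n,np.round(-c["R"].T@c["t"]),np.round(c["R"],2).tolist(),c["intrinsics"].tolist(),(c["depth"]>0).mean())
E
```

```text
{'time': np.float64(0.0), 'joint_positions': array([ 1.205,  0.309,  1.635, -0.   ,  1.2  , -0.07 ]), 'dq': array([-0.   ,  0.   , -0.001, -0.   , -0.   , -0.002]), 'joint_efforts': array([ 0.0000e+00, -4.1525e+01, -2.7667e+01, -0.0000e+00,  1.0000e-02,
        0.0000e+00]), 'ee_pos': array([181.909, 597.056, 230.021]), 'tool_rot': array([-0.568,  0.569,  0.42 , -0.422]), 'contact_force': array([1.319, 0.013, 0.829]), 'torque': array([0.034, 0.03 , 0.043]), 'opening': np.float64(1.001)}
side [1186. -473.  746.] [[0.58, 0.82, -0.0], [0.49, -0.35, -0.8], [-0.65, 0.46, -0.61]] [[389.7138835504099, 0.0, 258.3525135058539], [0.0, 389.7138835504099, 194.70402423434362], [0.0, 0.0, 1.0]] 0.9959157307942709
top [394. -13. 913.] [[0.0, -1.0, 0.02], [-0.98, -0.01, -0.19], [0.19, -0.02, -0.98]] [[351.15627762870844, 0.0, 254.96505234520072], [0.0, 351.15627762870844, 194.80261116282577], [0.0, 0.0, 1.0]] 0.9959259033203125
```

View pics/side0.png

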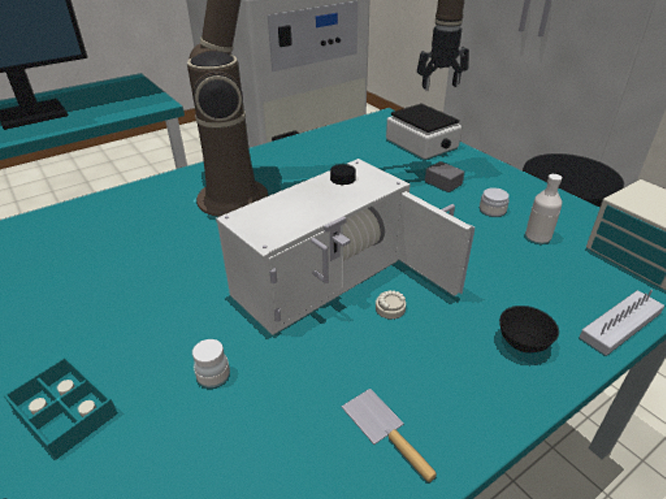

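View pics/top0.png

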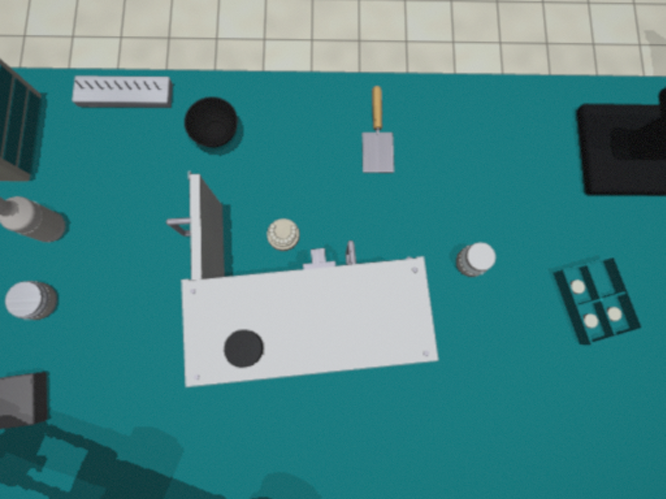

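The top view shows the cabinet top spanning about (182–437, 258–386), the passive leaf's handle at about (350, 252) and the tab at about (318, 257). The jar is at (476, 258), the cast at (283, 234), and the active leaf stands open at (195, 225).

```bash
cat > loc.py <<'E'
from h import *
from scipy.spatial.transform import Rotation as Ro
def load(n): return dict(np.load(n+"0.npz"))
c=load("top");W=pts(c);Z=W[...,2];f=c["frame"].astype(int)
m=((abs(Z-200)<7)&(f.min(-1)>120)).astype(np.uint8)
n,l,s,_=cv2.connectedComponentsWithStats(m);i=1+s[1:,4].argmax()
m=(l==i)
print("top z",np.nanmedian(Z[m]),m.sum())
XY=W[m][:,:2].astype(np.float32)
r=cv2.minAreaRect(XY);b=cv2.boxPoints(r);print(r,b.tolist())
for k,lo,hi,xr,yr in (("jar",60,76,(300,700),(-400,-150)),("cast",24,40,(450,700),(-50,150))):
    q=(Z>lo)&(Z<hi)&(W[...,0]>xr[0])&(W[...,0]<xr[1])&(W[...,1]>yr[0])&(W[...,1]<yr[1])
    p=W[q];print(k,q.sum(),np.nanmedian(p,0),cv2.minEnclosingCircle(p[:,:2].astype(np.float32)))
# cabinet frame
ctr=np.array(r[0]);e=[b[1]-b[0],b[2]-b[1]];e.sort(key=np.linalg.norm);y=e[1]/np.linalg.norm(e[1]);y*=np.sign(y[1])
x=np.array([y[1],-y[0]])
O=ctr+80*x
print("O",O,"yaw",np.arctan2(x[1],x[0]))
def w(cx,cy): return O+cx*x+cy*y
for k,p in dict(hinge=(0,-180),handle=(36,-80),tab=(24,-25),tabend=(35,-25),port=(-115,100)).items(): print(k,w(*p))
for nme in ("top","side"):
    c=load(nme);W=pts(c)
    C=np.stack([(W[...,:2]-O)@x,(W[...,:2]-O)@y],-1)
    for k,z0,z1,bx in (("tab",163,178,(10,45,-45,-5)),("bar",155,190,(25,46,-100,-60))):
        q=(W[...,2]>z0)&(W[...,2]<z1)&(C[...,0]>bx[0])&(C[...,0]<bx[1])&(C[...,1]>bx[2])&(C[...,1]<bx[3])
        if q.sum(): print(nme,k,q.sum(),np.median(W[q],0).round(1),"cab min/max",C[q].min(0).round(1),C[q].max(0).round(1))
E
python3 loc.py
```

```text
top z 198.8525013986876 14613
((432.6160888671875, 12.117874145507812), (168.7386474609375, 385.0458984375), 5.981566429138184) [[328.6435852050781, 194.80062866210938], [368.7686462402344, -188.14886474609375], [536.588623046875, -170.56488037109375], [496.4635314941406, 212.38461303710938]]
jar 372 [ 555.10601066 -307.96200764   68.8457947 ] ((555.9225463867188, -308.7182312011719), 26.80527114868164)
cast 284 [607.8383734   70.44238155  27.44385192] ((610.1333618164062, 70.72100830078125), 28.31852912902832)
O [512.18053436  20.45455551] yaw 0.10439805
hinge [ 530.93806839 -158.5654335 ]
handle [556.32121658 -55.35838318]
tab [538.65508056  -1.90832782]
tabend [549.59519172  -0.76203394]
port [387.38579655 107.92612648]
top tab 107 [536.1  -2.2 168.6] cab min/max [ 10.  -35.8] [ 32.8 -14. ]
top bar 30 [551.3 -55.3 184.5] cab min/max [ 25.6 -84.4] [ 36.8 -74.8]
side tab 73 [539.4  -2.9 169. ] cab min/max [ 10.4 -35.7] [ 35.3 -13.3]
side bar 55 [557.4 -57.2 175.7] cab min/max [ 25.3 -85.3] [ 41.  -76.7]
```

```bash
python3 -m handwheel '[[0,0,60,0,0,0,0],[0,0,60,0,0,0,0],[60,-100,60,0,0,0.2,0],[60,-100,60,0,0,0.2,0],[60,-100,60,0,0,0.4,0],[180,-300,60,0,0,0.4,0],[180,-300,60,0,0,0.4,0],[180,-300,60,0,0,0.4,0]]'
```

```text
time: 0.77
ee_pos: [306.5, 388.0, 289.6]
tool_rot: [0.472, -0.474, -0.525, 0.526]
contact_force: [0.8, 0.2, -0.5]
opening: -0.002
```

```bash
python3 -m handwheel '[[231,-390,-15,0,0,0,0],[231,-390,-15,0,0,0,0],[231,-390,-15,0,0,0,0],[231,-390,-15,0,0,0,0],[231,-390,-15,0,0,0,0],[231,-390,-15,0,0,0,0],[231,-390,-15,0,0,0,0],[231,-390,-15,0,0,0,0]]'
```

```text
time: 1.43
ee_pos: [475.8, 101.0, 278.5]
tool_rot: [0.473, -0.474, -0.525, 0.526]
contact_force: [0.9, 0.3, 0.3]
opening: 0.004
```

```bash
python3 -m handwheel '[[107,-183,-7,0,0,0,0],[107,-183,-7,0,0,0,0],[107,-183,-7,0,0,0,0],[107,-183,-7,0,0,0,0],[107,-183,-7,0,0,0,0],[107,-183,-7,0,0,0,0]]'
```

```text
time: 1.93
ee_pos: [585.0, -88.0, 270.5]
tool_rot: [0.473, -0.476, -0.523, 0.526]
contact_force: [-1.1, -0.4, 0.4]
opening: 0.0
```

```bash
python3 -m handwheel '[[-47.5,86,0,0,0,0,0],[-47.5,86,0,0,0,0,0],[-47.5,86,0,0,0,0,0],[-47.5,86,-30,0,0,0,0],[-47.5,86,-65,0,0,0,0],[-47.5,86,-80,0,0,0,0],[-47.5,86,-80,0,0,0,0]]'
python3 - <<'E'
from h import *
a=capture("side");save(a,"side1",(150,60,350,260),2);b=capture("top");save(b,"top1",(170,120,370,270),3)
E
```

```text
time: 2.52
ee_pos: [533.2, -1.2, 185.6]
tool_rot: [0.475, -0.473, -0.521, 0.528]
contact_force: [0.1, 0.6, -0.4]
opening: -0.003
```

View pics/side1.png

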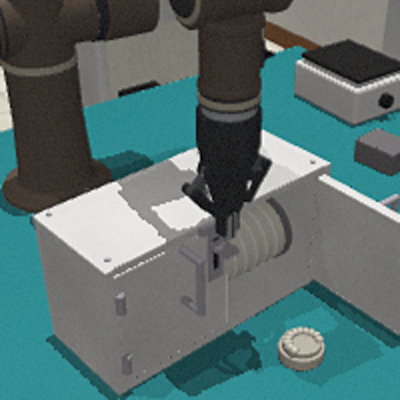

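The shut fingers stand directly over the tab, at crop (225, 240), and clear the cabinet front. I'll press down.

```bash
python3 -m handwheel '[[5,-1,-5,0,0,0,0],[5,-1,-10,0,0,0,0],[5,-1,-15,0,0,0,0],[5,-1,-20,0,0,0,0],[5,-1,-25,0,0,0,0],[5,-1,-30,0,0,0,0],[5,-1,-34,0,0,0,0],[5,-1,-34,0,0,0,0]]'
```

```text
time: 3.28
ee_pos: [542.1, -2.8, 155.5]
tool_rot: [0.473, -0.475, -0.523, 0.526]
contact_force: [-1.0, 0.0, -1.0]
opening: 0.0
```

```bash
python3 - <<'E'
from h import *
for i in range(2):
    o=monitor.get_obs();print(o["ee_pos"],o["contact_force"],o["time"])
    a=capture("side")
save(a,"side2",(190,120,310,220),5)
E
```

```text
[542.09020207  -2.80495772 155.50693952] [-1.02862367  0.03507188 -0.98907469] 3.2833
[541.66044621  -2.71444494 155.53684725] [-0.62181503 -0.26296084  0.91147612] 3.3333
```

View pics/side2.png

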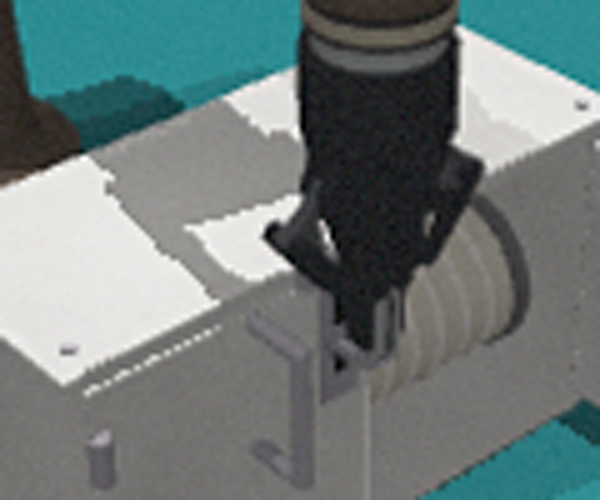

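The fingertips now cover the tab at crop (365, 350), and the tab appears to be moving down with them. I'll push to the stop.

```bash
python3 -m handwheel '[[-3,1,-3,0,0,0,0],[-3,1,-5,0,0,0,0],[-3,1,-7,0,0,0,0],[-3,1,-8,0,0,0,0],[-3,1,-8,0,0,0,0],[-3,1,-8,0,0,0,0]]'
```

```text
time: 3.88
ee_pos: [540.1, -1.8, 149.8]
tool_rot: [0.472, -0.476, -0.523, 0.526]
contact_force: [-0.1, -0.5, 10.2]
opening: 0.004
```

```bash
python3 -m handwheel '[[0,0,-3,0,0,0,0],[0,0,-4,0,0,0,0],[0,0,-4,0,0,0,0]]'
```

```text
time: 4.13
ee_pos: [543.2, -2.0, 149.7]
tool_rot: [-0.471, 0.478, 0.525, -0.524]
contact_force: [0.4, -0.0, 15.9]
opening: -0.0
```

```bash
python3 -m handwheel '[[0,0,20,0,0,0,0],[0,0,50,0,0,0,0],[10,0,80,0,0,0,35],[16,-54,80,0,0,0,35],[16,-54,80,0,0,0,35],[16,-54,80,0,0,0,35],[16,-54,80,0,0,0,35]]'
python3 - <<'E'
from h import *
a=capture("side");save(a,"side3",(170,120,310,240),5);W=pts(a)
q=(abs(W[...,0]-541)<10)&(abs(W[...,1]+2)<9)&(W[...,2]>130)&(W[...,2]<178);print("tab",q.sum(),np.median(W[q],0),np.percentile(W[q][:,2],[10,90]))
print(monitor.get_obs()["opening"])
E
```

```text
time: 4.72
ee_pos: [557.8, -56.2, 228.4]
tool_rot: [0.472, -0.477, -0.524, 0.524]
contact_force: [-0.6, 0.6, 0.2]
opening: 0.406
tab 33 [542.40159075  -0.77364464 150.15919764] [148.41753594 151.52739214]
0.41087140816161055
```

View pics/side3.png

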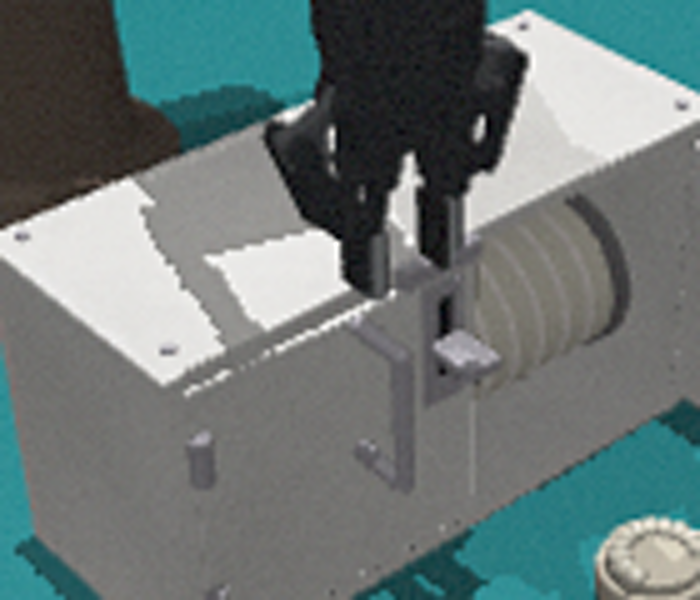

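The tab now sits at z≈150 (crop 465, 350), so the bolt is fully withdrawn. The fingers straddle the handle bar (400, 360) from above. I'll descend and grip.

```bash
python3 -m handwheel '[[-1,1,-30,0,0,0,35],[-1,1,-60,0,0,0,35],[-1,1,-84,0,0,0,35],[-1,1,-84,0,0,0,35],[-1,1,-84,0,0,0,0],[-1,1,-84,0,0,0,0],[-1,1,-84,0,0,0,0],[-1,1,-84,0,0,0,0]]'
```

```text
time: 5.43
ee_pos: [555.9, -57.1, 144.4]
tool_rot: [0.471, -0.477, -0.523, 0.527]
contact_force: [-1.0, -8.5, -6.1]
opening: 0.102
```

```bash
python3 - <<'E'
from h import *
o=monitor.get_obs();print(o["ee_pos"],o["contact_force"],o["opening"])
yw=.104;x=np.array([np.cos(yw),np.sin(yw)]);y=np.array([-x[1],x[0]])
H0=None
for t in np.arange(0,1.66,.1):
    p=100*(np.sin(t)*x+np.cos(t)*y)+36*(np.cos(t)*x-np.sin(t)*y)
    if H0 is None:H0=p
    print(round(t,1),(p-H0).round())
E
```

```text
[555.90447498 -57.06949094 144.39818384] [-1.03179742 -8.51866883 -6.05526521] 0.10193875521909213
0.0 [0. 0.]
0.1 [10. -3.]
0.2 [20. -7.]
0.3 [ 29. -12.]
0.4 [ 38. -18.]
0.5 [ 46. -25.]
0.6 [ 54. -32.]
0.7 [ 61. -41.]
0.8 [ 66. -50.]
0.9 [ 71. -59.]
1.0 [ 75. -69.]
1.1 [ 78. -79.]
1.2 [ 80. -89.]
1.3 [  81. -100.]
1.4 [  81. -111.]
1.5 [  79. -121.]
1.6 [  77. -132.]
```

```bash
python3 -m handwheel '[[5,-1,0,0,0,-0.05,0],[10,-3,0,0,0,-0.1,0],[15,-5,0,0,0,-0.15,0],[20,-7,0,0,0,-0.2,0],[29,-12,0,0,0,-0.3,0],[38,-18,0,0,0,-0.4,0],[46,-25,0,0,0,-0.5,0],[46,-25,0,0,0,-0.5,0]]'
```

```text
time: 6.1
ee_pos: [602.5, -83.4, 144.4]
tool_rot: [-0.587, 0.593, 0.387, -0.393]
contact_force: [-1.4, -3.0, -6.0]
opening: 0.095
```

```bash
python3 -m handwheel '[[8,-7,0,0,0,-0.1,0],[15,-16,0,0,0,-0.2,0],[20,-25,0,0,0,-0.3,0],[25,-34,0,0,0,-0.4,0],[29,-44,0,0,0,-0.5,0],[32,-54,0,0,0,-0.6,0],[34,-64,0,0,0,-0.7,0],[34,-64,0,0,0,-0.7,0]]'
```

```text
time: 6.77
ee_pos: [634.3, -148.9, 144.4]
tool_rot: [-0.686, 0.689, 0.158, -0.169]
contact_force: [-7.1, -2.0, -4.2]
opening: 0.103
```

```bash
python3 -m handwheel '[[1,-11,0,0,0,-0.1,0],[1,-22,0,0,0,-0.2,0],[-1,-32,0,0,0,-0.3,0],[-2,-37,0,0,0,-0.35,0],[-2,-37,0,0,0,-0.35,0],[-2,-37,0,0,0,-0.35,0]]'
```

```text
time: 7.27
ee_pos: [631.6, -185.7, 144.4]
tool_rot: [-0.705, 0.706, 0.036, -0.048]
contact_force: [-2.7, -1.3, -6.3]
opening: 0.098
```

```bash
python3 -m handwheel '[[0,0,0,0,0,0,35],[0,0,0,0,0,0,35],[0,0,0,0,0,0,35],[0,0,0,0,0,0,35],[0,0,20,0,0,0,35],[0,0,50,0,0,0,35],[0,0,90,0,0,0,35],[0,0,120,0,0,0,35]]'; python3 -m handwheel '[[-60,-60,60,0,0,0,35],[-60,-60,60,0,0,0,35],[-60,-60,60,0,0,0,35],[-60,-60,60,0,0,0,35]]'
python3 - <<'E'
from h import *
a=capture("side");save(a,"side4",s=1.5)
b=capture("top");W=pts(b)
yw=.104;x=np.array([np.cos(yw),np.sin(yw)]);y=np.array([-x[1],x[0]]);O=[511.5,20.5]
C=np.stack([(W[...,:2]-O)@x,(W[...,:2]-O)@y,W[...,2]],-1)
for s in (-1,1):
    q=(C[...,2]>180)&(C[...,2]<194)&(C[...,0]>15)&(C[...,0]<200)&(C[...,1]*s>150)&(C[...,1]*s<205)
    p=C[q][:,:2].astype(np.float32);l=cv2.fitLine(p,cv2.DIST_HUBER,0,.01,.01).ravel();print(s,q.sum(),p.min(0),p.max(0),"open",np.arctan2(abs(l[0]),-s*l[1]*np.sign(l[0])))
for k,lo,hi,r in (("jar",60,76,(500,620,-370,-250)),("cast",24,40,(560,660,20,120))):
    q=(W[...,2]>lo)&(W[...,2]<hi)&(W[...,0]>r[0])&(W[...,0]<r[1])&(W[...,1]>r[2])&(W[...,1]<r[3]);print(k,q.sum(),np.median(W[q],0))
# tab
C=pts(a);C=np.stack([(C[...,:2]-O)@x,(C[...,:2]-O)@y,C[...,2]],-1)
o=monitor.get_obs();print(o["ee_pos"],o["contact_force"],o["time"])
E
```

```text
time: 7.93
ee_pos: [632.5, -185.6, 267.8]
tool_rot: [-0.705, 0.707, 0.038, -0.047]
contact_force: [0.8, -1.3, 0.6]
opening: 0.41
time: 8.27
ee_pos: [572.7, -249.2, 334.2]
tool_rot: [-0.703, 0.709, 0.039, -0.043]
contact_force: [0.8, -1.0, 1.4]
opening: 0.411
-1 621 [  15.079691 -204.77711 ] [ 176.99211 -163.6031 ] open 1.5745727
1 666 [ 15.7288685 159.39215  ] [182.47838 204.73389] open 1.5530064
jar 369 [ 555.18031105 -308.22705571   68.75315529]
cast 279 [607.75604902  71.65180424  27.713496  ]
[ 573.01476928 -245.98859537  329.37531158] [-1.65398925e-04 -2.52227151e-01 -9.28340085e-01] 8.3667
```

View pics/side4.png

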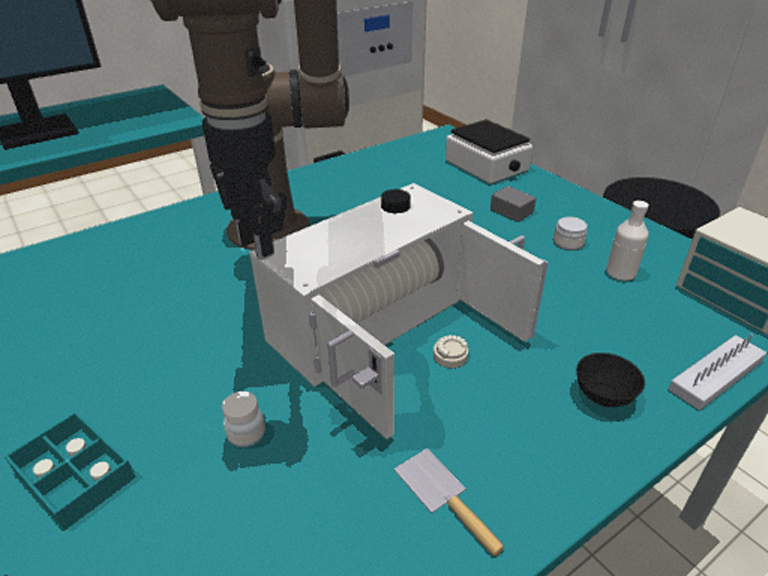

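The second leaf is wide open at (355, 365), with its tab still low in the slot at (366, 377). The first leaf is open, the jar and cast stand where they were, and the gripper is clear of everything. I'm handing in.

```bash
python3 -c "
from bench import ticket
print(ticket.close_job())"
```

```text
the job is handed in; nothing more can be done
None
```

I slid the bolt's thumb tab fully down with the shut fingers, then gripped the handle bar and swung the second leaf open. I released it, moved the arm clear and handed the job in at about 8.4 s of robot time.

- **Bolt:** with the leaf still shut, the tab top measured about 150 mm above the bench, which is the full 20 mm of travel. After the swing I checked it only in the picture, where the tab still sits low in its slot.
- **Leaves:** the second leaf measured about 1.57 rad open, though the fit may be off by a few hundredths. The first leaf is still open at about 1.55 rad.
- **Jar and cast:** both moved no more than about 1 mm, which is within measuring noise.
- **Robot:** the gripper was clear of everything, with force readings of about 1 N or less. The highest wrist force I read along the way was about 16 N.

No check failed or disagreed beyond a few millimetres of pose noise.

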